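# Put the parcel fob away and close the sticky key tray

## Task

Lay the orange parcel-locker fob in the open part of the grey key tray, then slide the tray's green cover fully shut over it, both ends home against the black rubber buffer. The cover jams in its sticky track when one end gets ahead, so work it along with gentle pushes on its two yellow knobs in turn and never force it (20 N is too much); once it is shut, bed it in with a firm push of about 15 N on one knob, held for half a second. Leave the padlock, the door stop and the glass jar where they are.

Things in the scene. Friction and masses are not known exactly. Their poses are not given: they have to be found in the camera images.
- keytray: grey metal key tray fixed to the shelf, 180 mm (its x) by 260 mm (its y), 44.5 mm high over its side channels. Origin: centre of its underside. The cover slides shut along its +x, towards an end stop (inner face at x = +80 mm, top 42 mm up) faced with the buffer. A brown wooden bridge (x -90 to 0, y -60 to +60 mm, top 44.5 mm up) hides the middle of the cover: push near its ends only.
- tray_mid (a point): point on the tray's cork floor, at the tray's x = 51, y = 0, 6 mm above the shelf, in the part the parked cover leaves open. The tray space is x 0 to 76 mm, 216 mm wide in y, 24 mm deep from cork to cover; at the start it is open from at most x = 28 mm on.
- buffer: black rubber buffer strip along the inner face of the tray's end stop, 224 mm long (its y), 30 to 41 mm above the shelf, fixed; hard to the touch. Origin: middle of its front face's lower edge; the face the cover meets is at its x = 0, somewhere between 76 and 80 mm in the tray's x. Its axes are those of the tray.
- home_left (a point): where knob_left stands when the cover is fully shut, touching the buffer: point fixed 40 mm before the buffer's face; its axes are those of the tray
- home_right (a point): where knob_right stands when the cover is fully shut, touching the buffer: point fixed 40 mm before the buffer's face; its axes are those of the tray
- cover: loose green cover, 80 mm (its x, towards shut) by 240 mm (its y) by 8 mm, 0.45 kg, underside 30 mm above the shelf (origin: its centre). Starts 48 to 60 mm short of shut. Side play 3.5 mm in all: pushed at one knob it swings that knob some 8 mm ahead of the other and jams, the force rising steeply; pushing the other knob frees it. Free it moves at under 6 N; over 20 N is forcing it.
- knob_left (a point): foot of the yellow knob at the cover's +y end: upright round stud 18 mm in diameter standing 26 mm above this point (its top 64 mm above the shelf), 90 mm from the cover's middle. Point at the stud's axis on the cover's upper face, 38 mm above the shelf.
- knob_right (a point): the same for the yellow knob at the cover's -y end
- fob_mid (a point): centre of the loose orange parcel-locker fob, a plastic tag 36 mm (its x) by 26 mm (its y) by 14 mm thick, 30 g, lying flat on the shelf; the point is 7 mm above its underside
- doorstop_mid (a point): blue silicone door stop (bystander), wedge 90 by 36 by about 28 mm high; point near its middle, 10 mm up
- padlock: steel padlock with its small brass key in it (bystander), lying flat, 96 mm (its x) by 44 by 20 mm; origin at the underside of its case
- jar: clear glass jar with clip-on lid (bystander), 82 mm across, 112 mm high; origin at the centre of its underside
Not all that is in view belongs to the job. Of the things like the part that bears fob_mid, leave any that is blue or purple; of the rest the smaller one is meant.

How it is judged:
On the way, in this order (a step that is already met when the one before it is completed fails the run):
1. the fob lies in the tray, let go (x of fob_mid in the frame of keytray between 0 and 0.078 m and y of fob_mid in the frame of keytray between -0.108 and 0.108 m and z of fob_mid in the frame of keytray below 0.02 m and contact force between the fingers and fob below 0.1 N), for 0.2 s.
2. with both ends home, the cover is bedded on the buffer by a firm push (over 10 N) (x of knob_left in the frame of home_left above -0.0025 m and x of knob_right in the frame of home_right above -0.0025 m and contact force between cover and buffer above 4 N and contact force between the fingers and cover above 10 N), for 0.25 s.
At the end, for the whole second after the job is handed in: The fob lies in the tray below the cover, and the cover is shut and at rest: both knobs within 2.5 mm of their home points along the sliding direction (x of knob_left in the frame of home_left above -0.0025 m and x of knob_right in the frame of home_right above -0.0025 m and x of fob_mid in the frame of keytray between 0 and 0.078 m and y of fob_mid in the frame of keytray between -0.108 and 0.108 m and z of fob_mid in the frame of keytray below 0.02 m and linear speed of cover below 0.01 m/s); the robot touches nothing.
It fails at once if the cover is forced: pushed with more than 20 N (contact force between any of the fingers, the arm and cover above 20 N).
It fails at once if a bystander (padlock, door stop, jar) is moved by more than 20 mm (distance of any of padlock, doorstop_mid, jar from where it was at the start of the episode above 0.02 m).
It also fails if it takes over 72 s, if anything falls off the work surface, if the arm or the gripper's body presses on something with over 40 N, if the wrist force passes 120 N, or if a joint passes its speed limit or range.

## Robot

A 6-joint arm with a two-finger parallel gripper is mounted at the origin on the work surface. World frame = base frame: x ahead of the robot, y to its left, z up, the work surface at z = 0. Lengths are in m, angles in rad, forces in N, time in s.
With the tool pointing down it reaches from about 0.325 to 0.9 m from the base axis. Payload 3.5 kg.
Tool frame: the origin (TCP) lies at the very end of the fingers, on their centre line; the grasp point (between the pads) lies 19 mm behind it; z points along the fingers, y is the line along which they close (so a half turn about z gives the same grasp; the last joint's range is limited). The gripper opens to 85 mm and grips with 20 to 120 N. Pads are 22 mm wide; open, the fingers measure 114 mm over their backs; the gripper's body (76 mm by 85 mm) begins 54 mm behind the grasp point. The pads swing forward as they close: fully open they stand 13 mm farther back than shut.
Start: joints at [1.171, 0.276, -0.026, 1.268, 0, 1.467], TCP at [0.183, 0.598, 0.231] pointing down, gripper open.
Joint ranges: [-3.12, 3.12], [-0.85, 1.88], [-1.08, 1.24], [-1.95, 2.15], [-1.57, 1.53], [-3.14, 3.14]. Speed limits (rad/s): [2.57, 2.57, 3.14, 3.14, 3.14, 3.14].

## Interface

Orientations are given as a unit quaternion [x, y, z, w].
In Python, from station import robot gives the robot as it stands. The module is installed in compiled form; this text tells all that it offers.
- The arm moves only by the tool send_rows, never from a script. Its argument "deltas" is a list of rows, each an object with "hand": the opening in per cent of the stroke, from 0 (shut) to 100 (fully open); "travel": the shift along the tool's x, y, z scaled (see below), a list of three; "rotation": the turn, a rotation vector about the tool's x, y, z scaled (see below), a list of three. A call has 1 to 20 rows; each row is the pose to reach, as a shift and turn from the pose commanded when the call began, along the tool's axes at that moment; what a row does not reach only later rows make up. The controller multiplies each number of a shift by 120 mm and each number of a turn by 90 degrees. A row lasts 1/12 s, in which the tool goes at most 41.7 mm and 7.16 degrees, less where a joint would pass 70% of its speed; a pose out of reach is approached as far as the arm can. A call with a number of a shift or a turn outside -1 to 1 is refused whole. A call with a gripper value outside its range is refused whole. The fingers move at their own pace and stop on an object; "grip_force" is the grip in N (left out, the last holds). Time passes only in rows, so rows that repeat a pose let the fingers close. It gives the time, the measured TCP pose, the force, the opening and the grip force at its end, in the units of the state.
- robot.read_state(): the state, without advancing time (a new reading comes with each control period).
- robot.grab_frame(name): name is "scene" or "top" or "wrist"; returns a dict with "img" (384x512x3 uint8, red, green, blue), "range_z" (384x512 float32, m along the optical axis (not along the pixel's ray), 0 where there is no reading), "fovy" (degrees; the focal length in pixels is half the picture's height over the tangent of half this angle, whatever the lens; pixels are square), "cx", "cy" (the principal point, pixels), "D" ([k1, k2, p1, p2, k3] as OpenCV has them; the pictures are not rectified), "R" (3x3) and "t" (3): a world point X has camera coordinates R X + t. Camera axes: x right, y down, z forward; pixel columns grow to the right and rows downward; lengths in m; the calibration is good to about 2 mm. A picture is of the moment at which its call begins.
- robot.job_done(): hands the job in; it is judged then, once.
The state is a dict: "time_s": time; "joints": joint angles; "joint_vel": joint speeds; "tau": joint torques, N m; "ee_pos": TCP position; "tool_rot": TCP orientation; "force": force on the tool from outside, world axes, zero at the start; "ft_torque": the same for the moment, N m; "gripper_width": opening from 0.0 (shut) to 1.0 (fully open); "grasp_force": force on a finger pad.
Only numpy, scipy, OpenCV 4.12 (cv2) and the standard library are available. Lean on these libraries where they do the work, as an engineer would, in place of code of your own. Each camera call takes 0.05 s, during which the arm holds its last target. There are 200 camera calls.

## Working session

There is one attempt and no reset: what is moved stays moved. The work goes in short steps, Python scripts to look and compute and a tool call to move; the robot and the scene stay as the last step left them, time stands still between calls to the robot, and variables do not carry over. Pictures are saved under pics/ and viewed, at most 10 in all, crops included, and the job is handed in when it is done.

Besides the shell and the picture viewer there is one more tool, called after "Emit:" in YAML: its name, and indented under it one key for each argument. send_rows: Moves the arm, as the interface text tells. Its arguments: {"type":"object","properties":{"deltas":{"type":"array"},"grip_force":{"type":"number"}},"required":["deltas"]}

```bash
mkdir -p pics; cat > h.py <<'E'
import numpy as np, cv2, pickle
from station import robot
from scipy.spatial.transform import Rotation as Ro
def grab(n):
    f=robot.grab_frame(n); f['K']=None
    h=f['img'].shape[0]; fl=h/2/np.tan(np.radians(f['fovy'])/2)
    f['K']=np.array([[fl,0,f['cx']],[0,fl,f['cy']],[0,0,1]]); return f
def save(f,name): cv2.imwrite('pics/'+name,f['img'][:,:,::-1])
def ray(f,uv):
    p=cv2.undistortPoints(np.array(uv,float).reshape(-1,1,2),f['K'],np.array(f['D'],float)).reshape(-1,2)
    d=np.c_[p,np.ones(len(p))]@np.array(f['R']); c=-np.array(f['R']).T@np.array(f['t']); return c,d
def onplane(f,uv,z):
    c,d=ray(f,uv); return c+d*((z-c[2])/d[:,2])[:,None]
def depthpts(f):
    h,w=f['range_z'].shape; u,v=np.meshgrid(np.arange(w),np.arange(h))
    c,d=ray(f,np.c_[u.ravel(),v.ravel()]); return (c+d*f['range_z'].reshape(-1,1)).reshape(h,w,3)
E
python3 - <<'E'
from h import *
s=robot.read_state(); print({k:np.round(s[k],3) for k in s})
a=grab('top');b=grab('scene');pickle.dump((a,b),open('f0.pkl','wb'))
cv2.imwrite('pics/top0.png',a['img'][:,:,::-1]);cv2.imwrite('pics/scene0.png',b['img'][:,:,::-1])
E
```

```text
{'time_s': np.float64(0.0), 'joints': array([ 1.171,  0.277, -0.028,  1.268, -0.   ,  1.467]), 'joint_vel': array([-0.   ,  0.002, -0.   ,  0.   ,  0.   , -0.001]), 'tau': array([ 2.0000e-03, -4.4551e+01,  2.9520e+01,  1.6000e-02, -0.0000e+00,
        0.0000e+00]), 'ee_pos': array([0.182, 0.597, 0.23 ]), 'tool_rot': array([ 0.148,  0.989, -0.001, -0.   ]), 'force': array([-0.095, -0.269,  0.557]), 'ft_torque': array([-0.033,  0.022,  0.012]), 'grasp_force': np.float64(0.0), 'gripper_width': np.float64(1.005)}
```

View pics/top0.png

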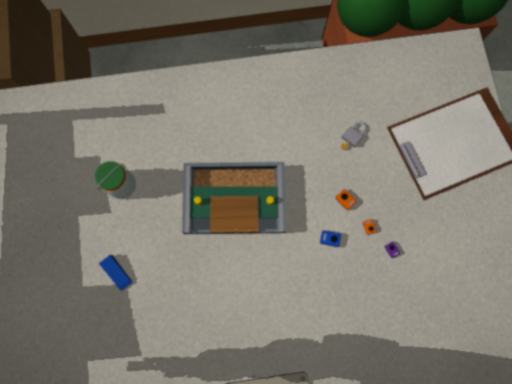

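View pics/scene0.png

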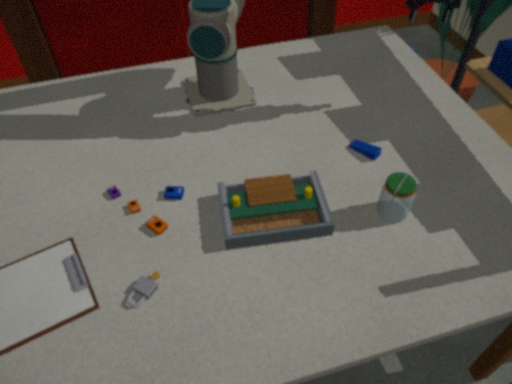

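Top view candidates: large orange fob (346,199), small orange fob (370,227), blue (331,239) and purple (392,249). The small orange one at (370,227) fits, since it's neither blue nor purple and is the smaller of the rest. Next I'll measure it and confirm with a crop.

```bash
python3 - <<'E'
from h import *
a,b=pickle.load(open('f0.pkl','rb'))
cv2.imwrite('pics/crop0.png',cv2.resize(a['img'][150:270,170:420,::-1],None,fx=3.2,fy=3.2,interpolation=cv2.INTER_CUBIC))
for n,f,z in (('top',a,.014),('scene',b,.014)):
    hsv=cv2.cvtColor(f['img'],cv2.COLOR_RGB2HSV); P=depthpts(f)
    print(n,'cam',-f['R'].T@f['t'])
    for nm,lo,hi,h in (('orange',(4,190,120),(16,255,255),.014),('yellow',(22,150,80),(34,255,255),.064),('blue',(105,150,60),(125,255,255),.01),('purple',(126,100,40),(150,255,255),.014),('green',(60,80,30),(90,255,255),.038)):
        m=cv2.inRange(hsv,lo,hi)
        cs,_=cv2.findContours(m,cv2.RETR_EXTERNAL,cv2.CHAIN_APPROX_NONE)
        for c in cs:
            if cv2.contourArea(c)<15: continue
            r=cv2.minAreaRect(c); q=onplane(f,cv2.boxPoints(r),h); ce=q.mean(0)
            k=np.zeros_like(m);cv2.drawContours(k,[c],-1,255,-1)
            d=np.median(P[k>0],0)
            e=q[1]-q[0];g=q[2]-q[1]
            print(nm,np.round(r[0]),'plane',ce.round(4),'depth',d.round(3),'sides',np.linalg.norm(e).round(3),np.linalg.norm(g).round(3),'ang',np.degrees(np.arctan2(e[1],e[0])).round(0))
E
```

```text
top cam [0.32330536 0.00868764 1.11291866]
orange [369. 227.] plane [ 0.4239 -0.3205  0.014 ] depth [ 0.422 -0.32   0.016] sides 0.024 0.031 ang -80.0
orange [346. 199.] plane [ 0.5027 -0.2739  0.014 ] depth [ 0.504 -0.27   0.021] sides 0.032 0.044 ang -54.0
yellow [270. 200.] plane [ 0.5191 -0.0735  0.064 ] depth [ 0.52  -0.074  0.066] sides 0.017 0.02 ang -98.0
yellow [197. 200.] plane [0.5449 0.1037 0.064 ] depth [0.544 0.104 0.065] sides 0.019 0.018 ang -52.0
blue [115. 272.] plane [0.4008 0.3349 0.01  ] depth [0.4   0.331 0.022] sides 0.034 0.088 ang -58.0
blue [330. 238.] plane [ 0.4091 -0.2165  0.01  ] depth [ 0.408 -0.214  0.021] sides 0.032 0.047 ang -21.0
purple [392. 249.] plane [ 0.3584 -0.3662  0.014 ] depth [ 0.359 -0.364  0.016] sides 0.025 0.033 ang -66.0
green [234. 202.] plane [0.5318 0.0144 0.038 ] depth [0.543 0.01  0.04 ] sides 0.22 0.078 ang -98.0
green [114. 179.] plane [0.634  0.3123 0.038 ] depth [0.613 0.292 0.11 ] sides 0.066 0.034 ang -50.0
green [103. 170.] plane [0.663  0.3366 0.038 ] depth [0.639 0.315 0.11 ] sides 0.067 0.032 ang -52.0
green [422.  17.
[... 1110 characters left out ...]
5 0.3583 0.038 ] depth [0.643 0.312 0.108] sides 0.073 0.032 ang 129.0
green [394. 179.] plane [0.5597 0.3392 0.038 ] depth [0.617 0.29  0.108] sides 0.073 0.033 ang 128.0
green [209.  41.] plane [-0.2745  0.0291  0.038 ] depth [ 0.082 -0.033  0.238] sides 0.124 0.236 ang 118.0
green [444.  22.] plane [-0.1472  0.9292  0.038 ] depth [-0.257  1.023 -0.046] sides 0.045 0.333 ang 73.0
green [492.  12.] plane [-0.161   1.1643  0.038 ] depth [-0.148  1.144  0.029] sides 0.343 0.1 ang 124.0
green [472.  13.] plane [-0.1779  1.0787  0.038 ] depth [-0.244  1.137  0.012] sides 0.244 0.047 ang 142.0
green [202.   5.] plane [-0.5612  0.0635  0.038 ] depth [ 0.002 -0.03   0.301] sides 0.05 0.09 ang 72.0
```

View pics/crop0.png

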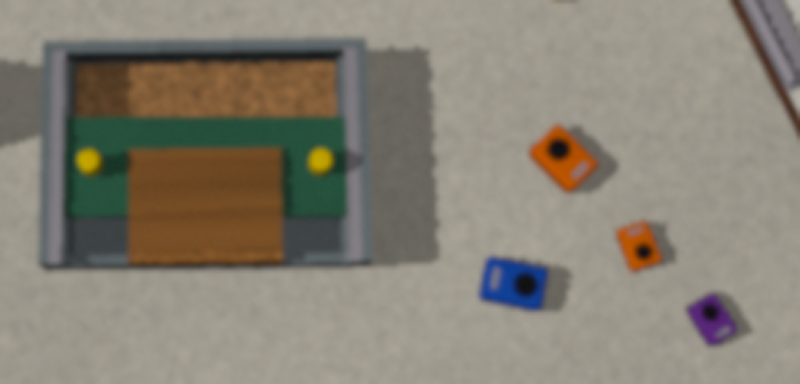

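The crop shows the small orange fob at crop (638,245), which is pixel (370,227), clearly smaller than the other orange one. That's the one I want. The tray has its open cork side away from the robot. I'm moving over in hops now, going around outside the minimum reach.

Emit:
send_rows:
  deltas:
    - {"hand": 100,"travel": [-0.95,-0.6,0],"rotation": [0,0,0]}
    - {"hand": 100,"travel": [-0.95,-0.6,0],"rotation": [0,0,0]}
    - {"hand": 100,"travel": [-0.95,-0.6,0],"rotation": [0,0,0]}
    - {"hand": 100,"travel": [-0.95,-0.6,0],"rotation": [0,0,0]}

```text
time_s: 0.43
ee_pos: [0.2729, 0.4914, 0.2306]
tool_rot: [0.15, 0.989, -0.002, 0.0]
force: [-1.5, -0.5, -0.8]
gripper_width: 0.998
grasp_force: 0.0
```

Emit:
send_rows:
  deltas:
    - {"hand": 100,"travel": [-0.95,-0.6,0],"rotation": [0,0,0]}
    - {"hand": 100,"travel": [-0.95,-0.6,0],"rotation": [0,0,0]}
    - {"hand": 100,"travel": [-0.95,-0.6,0],"rotation": [0,0,0]}
    - {"hand": 100,"travel": [-0.95,-0.6,0],"rotation": [0,0,0]}

```text
time_s: 0.77
ee_pos: [0.3612, 0.3897, 0.231]
tool_rot: [0.15, 0.989, -0.001, 0.001]
force: [0.0, 0.3, 0.7]
gripper_width: 1.0
grasp_force: 0.0
```

Emit:
send_rows:
  deltas:
    - {"hand": 100,"travel": [-0.95,-0.6,0],"rotation": [0,0,0]}
    - {"hand": 100,"travel": [-0.95,-0.6,0],"rotation": [0,0,0]}
    - {"hand": 100,"travel": [-0.95,-0.6,0],"rotation": [0,0,0]}
    - {"hand": 100,"travel": [-0.95,-0.6,0],"rotation": [0,0,0]}

```text
time_s: 1.1
ee_pos: [0.4496, 0.288, 0.2311]
tool_rot: [0.15, 0.989, -0.001, 0.001]
force: [0.2, 0.6, 0.0]
gripper_width: 0.999
grasp_force: 0.0
```

```bash
python3 - <<'E'
from h import *
s=robot.read_state(); print(s['time_s'],s['ee_pos'],s['tool_rot'],s['joints'])
a,b=pickle.load(open('f0.pkl','rb'))
# tray frame from outer top rim corners (z=.0445), top view
c=np.array([(43,42),(365,40),(370,265),(42,267)])/3.2+np.array([170,150])
q=onplane(a,c,.0445); print(q.round(3))
print('sides',[np.linalg.norm(q[i]-q[(i+1)%4]).round(3) for i in range(4)],'centre',q.mean(0).round(4))
E
```

```text
1.1 [0.44961586 0.28798571 0.23111384] [ 1.50142771e-01  9.88663782e-01 -5.78292325e-04  8.59642314e-04] [ 0.44964014  0.1150834  -0.22473694  1.23021073 -0.00192562  0.75106492]
[[ 0.649  0.129  0.044]
 [ 0.615 -0.127  0.044]
 [ 0.435 -0.102  0.044]
 [ 0.469  0.15   0.044]]
sides [np.float64(0.259), np.float64(0.181), np.float64(0.255), np.float64(0.181)] centre [0.5421 0.0127 0.0445]
```

Emit:
send_rows:
  deltas:
    - {"hand": 100,"travel": [-0.27,-0.98,0],"rotation": [0,0,0]}
    - {"hand": 100,"travel": [-0.27,-0.98,0],"rotation": [0,0,0]}
    - {"hand": 100,"travel": [-0.27,-0.98,0],"rotation": [0,0,0]}

```text
time_s: 1.35
ee_pos: [0.4427, 0.1683, 0.2309]
tool_rot: [0.147, 0.989, -0.0, -0.001]
force: [0.4, -0.9, 0.3]
gripper_width: 1.001
grasp_force: 0.0
```

Emit:
send_rows:
  deltas:
    - {"hand": 100,"travel": [-0.27,-0.98,0],"rotation": [0,0,0]}
    - {"hand": 100,"travel": [-0.27,-0.98,0],"rotation": [0,0,0]}
    - {"hand": 100,"travel": [-0.27,-0.98,0],"rotation": [0,0,0]}

```text
time_s: 1.6
ee_pos: [0.4392, 0.0462, 0.2312]
tool_rot: [0.147, 0.989, 0.0, -0.0]
force: [0.1, -1.0, -0.6]
gripper_width: 1.0
grasp_force: 0.0
```

Emit:
send_rows:
  deltas:
    - {"hand": 100,"travel": [-0.27,-0.98,0],"rotation": [0,0,0]}
    - {"hand": 100,"travel": [-0.27,-0.98,0],"rotation": [0,0,0]}
    - {"hand": 100,"travel": [-0.27,-0.98,0],"rotation": [0,0,0]}

```text
time_s: 1.85
ee_pos: [0.4361, -0.0759, 0.2313]
tool_rot: [0.148, 0.989, 0.0, 0.0]
force: [0.8, 0.3, -0.5]
gripper_width: 0.997
grasp_force: 0.0
```

Emit:
send_rows:
  deltas:
    - {"hand": 70,"travel": [-0.27,-0.98,0],"rotation": [0,0,0]}
    - {"hand": 70,"travel": [-0.27,-0.98,0],"rotation": [0,0,0]}
    - {"hand": 70,"travel": [-0.27,-0.98,0],"rotation": [0,0,0]}

```text
time_s: 2.1
ee_pos: [0.4329, -0.1981, 0.2312]
tool_rot: [0.148, 0.989, 0.0, 0.0]
force: [1.4, 1.1, -0.2]
gripper_width: 0.697
grasp_force: 0.0
```

Emit:
send_rows:
  deltas:
    - {"hand": 70,"travel": [-0.27,-0.98,0.7],"rotation": [0,0,-0.31]}
    - {"hand": 70,"travel": [-0.27,-0.98,0.7],"rotation": [0,0,-0.31]}
    - {"hand": 70,"travel": [-0.27,-0.98,0.7],"rotation": [0,0,-0.31]}
    - {"hand": 70,"travel": [-0.27,-0.98,0.7],"rotation": [0,0,-0.31]}
    - {"hand": 70,"travel": [-0.27,-0.98,0.7],"rotation": [0,0,-0.31]}
    - {"hand": 70,"travel": [-0.27,-0.98,0.7],"rotation": [0,0,-0.31]}

```text
time_s: 2.6
ee_pos: [0.4291, -0.318, 0.1459]
tool_rot: [-0.094, 0.996, 0.002, -0.001]
force: [-0.4, 0.3, -0.4]
gripper_width: 0.701
grasp_force: 0.0
```

```bash
python3 - <<'E'
from h import *
s=robot.read_state(); print(s['time_s'],s['ee_pos'],s['tool_rot'],s['joints'])
R=Ro.from_quat(s['tool_rot']).as_matrix(); print(R.round(3))
f=grab('wrist'); save(f,'w1.png'); print('cam',-f['R'].T@f['t'])
hsv=cv2.cvtColor(f['img'],cv2.COLOR_RGB2HSV); P=depthpts(f)
m=cv2.inRange(hsv,(4,170,90),(16,255,255))
cs,_=cv2.findContours(m,cv2.RETR_EXTERNAL,cv2.CHAIN_APPROX_NONE)
for c in cs:
    if cv2.contourArea(c)<100: continue
    r=cv2.minAreaRect(c); q=onplane(f,cv2.boxPoints(r),.014); e=q[1]-q[0];g=q[2]-q[1]
    k=np.zeros_like(m);cv2.drawContours(k,[c],-1,255,-1)
    print(np.round(r[0]),q.mean(0).round(4),np.median(P[k>0],0).round(3),np.linalg.norm(e).round(4),np.linalg.norm(g).round(4),np.degrees(np.arctan2(e[1],e[0])).round(1))
E
```

```text
2.6 [ 0.42913265 -0.31801643  0.14586465] [-9.35223834e-02  9.95615477e-01  1.62715003e-03 -8.59436470e-04] [-7.59278345e-01  1.80534918e-01 -3.36524869e-01  1.05731836e+00
  8.45907452e-04 -9.46598686e-01]
[[-0.983 -0.186 -0.002]
 [-0.186  0.983  0.003]
 [ 0.001  0.003 -1.   ]]
cam [ 0.36427393 -0.33119296  0.28930992]
[280. 266.] [ 0.5065 -0.2728  0.014 ] [ 0.503 -0.274  0.02 ] 0.0333 0.0473 127.6
[246. 176.] [ 0.4255 -0.3212  0.014 ] [ 0.425 -0.321  0.015] 0.0338 0.0229 -170.1
```

View pics/w1.png

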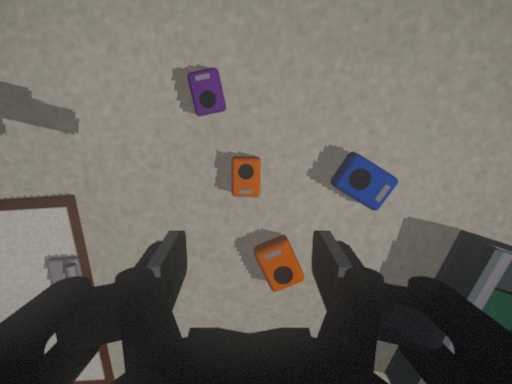

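The wrist view shows the small orange fob at (246,176), aligned with the jaws, and the measurement agrees with the top view. Descending now.

Emit:
send_rows:
  deltas:
    - {"hand": 60,"travel": [0.03,-0.02,0.85],"rotation": [0,0,0]}
    - {"hand": 60,"travel": [0.03,-0.02,0.85],"rotation": [0,0,0]}
    - {"hand": 60,"travel": [0.03,-0.02,0.85],"rotation": [0,0,0]}
    - {"hand": 60,"travel": [0.03,-0.02,0.85],"rotation": [0,0,0]}

```text
time_s: 2.98
ee_pos: [0.4239, -0.3171, 0.0418]
tool_rot: [-0.095, 0.995, 0.003, -0.003]
force: [-1.3, 1.6, 0.2]
gripper_width: 0.602
grasp_force: 0.0
```

Emit:
send_rows:
  deltas:
    - {"hand": 60,"travel": [0,0,0.15],"rotation": [0,0,0]}
    - {"hand": 60,"travel": [0,0,0.34],"rotation": [0,0,0]}
    - {"hand": 60,"travel": [0,0,0.34],"rotation": [0,0,0]}

```text
time_s: 3.23
ee_pos: [0.4262, -0.3196, 0.0037]
tool_rot: [-0.095, 0.995, 0.001, -0.001]
force: [-0.9, 0.2, -0.8]
gripper_width: 0.602
grasp_force: 0.0
```

Emit:
send_rows:
  deltas:
    - {"hand": 10,"travel": [0,0,0],"rotation": [0,0,0]}
    - {"hand": 10,"travel": [0,0,0],"rotation": [0,0,0]}
    - {"hand": 10,"travel": [0,0,0],"rotation": [0,0,0]}
    - {"hand": 10,"travel": [0,0,0],"rotation": [0,0,0]}
    - {"hand": 10,"travel": [0,0,0],"rotation": [0,0,0]}
    - {"hand": 10,"travel": [0,0,0],"rotation": [0,0,0]}
    - {"hand": 10,"travel": [0,0,0],"rotation": [0,0,0]}
    - {"hand": 10,"travel": [0,0,0],"rotation": [0,0,0]}
  grip_force: 25

```text
time_s: 3.9
ee_pos: [0.4283, -0.3227, 0.0069]
tool_rot: [-0.095, 0.995, -0.001, 0.002]
force: [0.7, 2.1, 6.3]
gripper_width: 0.297
grasp_force: 27.3
```

Emit:
send_rows:
  deltas:
    - {"hand": 10,"travel": [0,0,-0.25],"rotation": [0,0,0]}
    - {"hand": 10,"travel": [0,0,-0.5],"rotation": [0,0,0]}
    - {"hand": 10,"travel": [0,0,-0.9],"rotation": [0,0,0]}
    - {"hand": 10,"travel": [0,0,-0.9],"rotation": [0,0,0]}

```text
time_s: 4.23
ee_pos: [0.4303, -0.3252, 0.1202]
tool_rot: [-0.095, 0.995, -0.005, 0.004]
force: [0.8, -0.6, 0.2]
gripper_width: 0.293
grasp_force: 26.6
```

Emit:
send_rows:
  deltas:
    - {"hand": 10,"travel": [-0.63,0.8,0],"rotation": [0,0,0]}
    - {"hand": 10,"travel": [-0.63,0.8,0],"rotation": [0,0,0]}
    - {"hand": 10,"travel": [-0.63,0.8,0],"rotation": [0,0,0]}
    - {"hand": 10,"travel": [-0.63,0.8,0],"rotation": [0,0,0]}

```text
time_s: 4.57
ee_pos: [0.4849, -0.2082, 0.1136]
tool_rot: [-0.098, 0.995, 0.001, 0.001]
force: [-0.5, 0.3, 0.1]
gripper_width: 0.296
grasp_force: 26.5
```

Emit:
send_rows:
  deltas:
    - {"hand": 10,"travel": [-0.63,0.8,0],"rotation": [0,0,0]}
    - {"hand": 10,"travel": [-0.63,0.8,0],"rotation": [0,0,0]}
    - {"hand": 10,"travel": [-0.63,0.8,0],"rotation": [0,0,0]}
    - {"hand": 10,"travel": [-0.63,0.8,0],"rotation": [0,0,0]}

```text
time_s: 4.9
ee_pos: [0.5417, -0.0999, 0.1136]
tool_rot: [-0.098, 0.995, 0.001, 0.002]
force: [0.7, -0.2, 0.1]
gripper_width: 0.296
grasp_force: 26.5
```

Emit:
send_rows:
  deltas:
    - {"hand": 10,"travel": [-0.63,0.8,0],"rotation": [0,0,0.21]}
    - {"hand": 10,"travel": [-0.63,0.8,0],"rotation": [0,0,0.21]}
    - {"hand": 10,"travel": [-0.63,0.8,0],"rotation": [0,0,0.21]}
    - {"hand": 10,"travel": [-0.63,0.8,0],"rotation": [0,0,0.21]}
    - {"hand": 10,"travel": [-0.63,0.8,0],"rotation": [0,0,0.21]}

```text
time_s: 5.32
ee_pos: [0.596, 0.0053, 0.1131]
tool_rot: [0.068, 0.998, -0.0, 0.001]
force: [-0.6, -0.8, -0.5]
gripper_width: 0.294
grasp_force: 26.5
```

```bash
python3 - <<'E'
from h import *
s=robot.read_state(); print(s['time_s'],s['ee_pos'],s['gripper_width'],s['grasp_force'],s['joints'].round(2) if hasattr(s['joints'],'round') else s['joints'])
R=Ro.from_quat(s['tool_rot']).as_matrix(); print(R.round(3))
f=grab('wrist'); save(f,'w2.png'); pickle.dump(f,open('w2.pkl','wb'))
E
```

```text
5.3167 [0.59603363 0.00530914 0.11312804] 0.2942044306604843 26.546814143657684 [-0.1   0.31 -0.24  1.02 -0.    0.04]
[[-0.991  0.135  0.002]
 [ 0.135  0.991 -0.   ]
 [-0.002 -0.    -1.   ]]
```

View pics/w2.png

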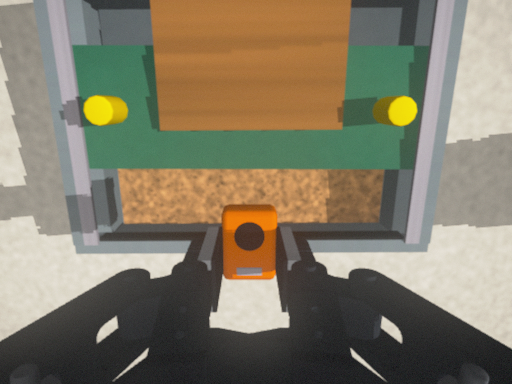

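The wrist view shows the fob squarely held at (249,240). The cover edge runs along row ~168 and the buffer's near edge along row ~226. I'll check the gap.

```bash
python3 - <<'E'
from h import *
f=pickle.load(open('w2.pkl','rb'))
T=np.array([.542,.0127]);ax=np.array([.991,-.136]);ay=np.array([.136,.991])
def tr(uv,z):
    q=onplane(f,[uv],z)[0,:2]; return q.round(4),((q-T)@ax).round(4),((q-T)@ay).round(4)
for n,uv,z in (('coverL',(420,168),.038),('coverR',(90,168),.038),('bufTopmid',(250,226),.041),('bufR',(115,226),.041),('bufL',(390,226),.041),('outer',(250,249),.042),('fob',(249,240),.122)): print(n,tr(uv,z))
P=depthpts(f); 
hsv=cv2.cvtColor(f['img'],cv2.COLOR_RGB2HSV)
m=cv2.inRange(hsv,(4,170,90),(16,255,255)); m[:200]=0
p=np.median(P[m>0],0);print('fob depth',p,(p[:2]-T)@ax,(p[:2]-T)@ay)
for u,v in((250,165),(250,195),(250,222),(250,232),(250,238),(120,240),(380,240)): 
    p=P[v,u];print(u,v,p.round(4),((p[:2]-T)@ax).round(4))
E
```

```text
coverL (array([0.5896, 0.1274]), np.float64(0.0316), np.float64(0.1201))
coverR (array([ 0.558 , -0.1028]), np.float64(0.0316), np.float64(-0.1123))
bufTopmid (array([0.6154, 0.0031]), np.float64(0.0741), np.float64(0.0004))
bufR (array([ 0.602 , -0.0946]), np.float64(0.0741), np.float64(-0.0982))
bufL (array([0.6293, 0.1044]), np.float64(0.0741), np.float64(0.1027))
outer (array([6.331e-01, 6.000e-04]), np.float64(0.0919), np.float64(0.0004))
fob (array([0.5901, 0.0057]), np.float64(0.0486), np.float64(-0.0004))
fob depth [0.59150789 0.0058621  0.12071732] 0.04999227412349907 -4.328205917497852e-05
250 165 [0.5712 0.0091 0.0381] 0.0294
250 195 [0.6014 0.0051 0.0088] 0.0599
250 222 [0.5817 0.0073 0.1212] 0.0401
250 232 [0.5866 0.0067 0.1213] 0.045
250 238 [0.5891 0.0063 0.1221] 0.0476
120 240 [ 0.6134 -0.0937  0.0409] 0.0852
380 240 [0.6388 0.0963 0.0424] 0.0845
```

Emit:
send_rows:
  deltas:
    - {"hand": 10,"travel": [-0.03,0,0.2],"rotation": [0,0,0]}
    - {"hand": 10,"travel": [-0.03,0,0.4],"rotation": [0,0,0]}
    - {"hand": 10,"travel": [-0.03,0,0.6],"rotation": [0,0,0]}
    - {"hand": 10,"travel": [-0.03,0,0.75],"rotation": [0,0,0]}
    - {"hand": 10,"travel": [-0.03,0,0.81],"rotation": [0,0,0]}
    - {"hand": 10,"travel": [-0.03,0,0.81],"rotation": [0,0,0]}

```text
time_s: 5.87
ee_pos: [0.5963, 0.0019, 0.0142]
tool_rot: [0.071, 0.997, -0.0, -0.002]
force: [0.3, 0.1, -0.2]
gripper_width: 0.297
grasp_force: 27.1
```

Emit:
send_rows:
  deltas:
    - {"hand": 55,"travel": [0,0,0],"rotation": [0,0,0]}
    - {"hand": 55,"travel": [0,0,0],"rotation": [0,0,0]}
    - {"hand": 55,"travel": [0,0,0],"rotation": [0,0,0]}
    - {"hand": 55,"travel": [0,0,0],"rotation": [0,0,0]}
    - {"hand": 55,"travel": [0,0,-0.3],"rotation": [0,0,0]}
    - {"hand": 55,"travel": [0,0,-0.6],"rotation": [0,0,0]}
    - {"hand": 40,"travel": [0,0,-0.95],"rotation": [0,0,0]}
    - {"hand": 0,"travel": [0,0,-0.95],"rotation": [0,0,0]}
    - {"hand": 0,"travel": [0,0,-0.95],"rotation": [0,0,0]}

```text
time_s: 6.62
ee_pos: [0.6018, 0.0033, 0.1338]
tool_rot: [0.07, 0.998, -0.0, 0.004]
force: [-0.2, -0.7, -0.4]
gripper_width: 0.131
grasp_force: 0.0
```

```bash
python3 - <<'E'
from h import *
s=robot.read_state(); print(s['time_s'],s['ee_pos'],s['gripper_width'])
f=grab('wrist'); save(f,'w3.png'); pickle.dump(f,open('w3.pkl','wb'))
T=np.array([.542,.0127]);ax=np.array([.991,-.136]);ay=np.array([.136,.991])
hsv=cv2.cvtColor(f['img'],cv2.COLOR_RGB2HSV)
for n,lo,hi,z in(('fob',(4,180,100),(13,255,255),.02),('knob',(22,150,80),(34,255,255),.064)):
    m=cv2.inRange(hsv,lo,hi)
    for c in cv2.findContours(m,cv2.RETR_EXTERNAL,cv2.CHAIN_APPROX_NONE)[0]:
        if cv2.contourArea(c)<150: continue
        r=cv2.minAreaRect(c); q=onplane(f,cv2.boxPoints(r),z)[:,:2]
        print(n,np.round(r[0]),q.mean(0).round(4),'tray x',((q-T)@ax).round(4),'y',((q-T)@ay).round(4))
E
```

```text
6.6167 [0.6018138  0.00329765 0.13375122] 0.1309018515031955
knob [384.  98.] [0.5455 0.0995] tray x [-0.0168 -0.0167  0.0001 -0.    ] y [0.073  0.098  0.1002 0.0747]
knob [119.  99.] [ 0.5218 -0.0707] tray x [-0.     -0.0174 -0.0173  0.0001] y [-0.0988 -0.0965 -0.0722 -0.0739]
```

View pics/w3.png

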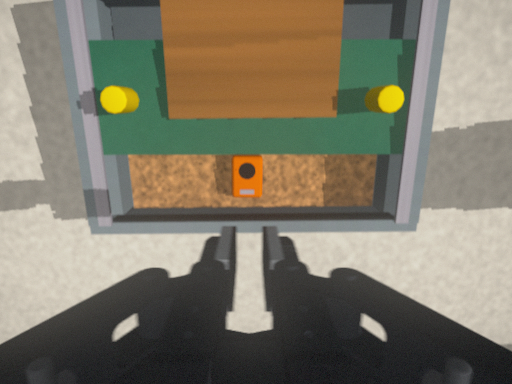

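The wrist view shows the fob lying flat on the cork at (248,177), clear of the cover edge at row 153. The yellow knobs are at (119,99) and (384,98). Next I go behind the left knob with the fingers shut.

Emit:
send_rows:
  deltas:
    - {"hand": 0,"travel": [0.92,0.76,0],"rotation": [0,0,0]}
    - {"hand": 0,"travel": [0.92,0.76,0],"rotation": [0,0,0]}
    - {"hand": 0,"travel": [0.92,0.76,0],"rotation": [0,0,0]}
    - {"hand": 0,"travel": [0.92,0.76,0],"rotation": [0,0,0]}
    - {"hand": 0,"travel": [0.92,0.76,0],"rotation": [0,0,0]}
    - {"hand": 0,"travel": [0.92,0.76,0.25],"rotation": [0,0,0]}
    - {"hand": 0,"travel": [0.92,0.76,0.5],"rotation": [0,0,0]}
    - {"hand": 0,"travel": [0.92,0.76,0.63],"rotation": [0,0,0]}
    - {"hand": 0,"travel": [0.92,0.76,0.63],"rotation": [0,0,0]}
    - {"hand": 0,"travel": [0.92,0.76,0.63],"rotation": [0,0,0]}
    - {"hand": 0,"travel": [0.92,0.76,0.63],"rotation": [0,0,0]}

```text
time_s: 7.58
ee_pos: [0.5025, 0.1089, 0.054]
tool_rot: [0.07, 0.998, -0.0, 0.0]
force: [0.2, 0.2, -0.3]
gripper_width: 0.0
grasp_force: 0.0
```

```bash
cat > st.py <<'E'
from h import *
T=np.array([.542,.0127]);ax=np.array([.991,-.136]);ay=np.array([.136,.991])
def st():
    s=robot.read_state();p=np.array(s['ee_pos']);q=p[:2]-T;F=np.array(s['force'])
    print('t',round(s['time_s'],2),'tray xy mm',(1e3*q@ax).round(1),(1e3*q@ay).round(1),'z',(1e3*p[2]).round(1),'F',(F[:2]@ax).round(1),(F[:2]@ay).round(1),F[2].round(1))
def knobs():
    f=grab('top');hsv=cv2.cvtColor(f['img'],cv2.COLOR_RGB2HSV)
    m=cv2.inRange(hsv,(22,150,80),(34,255,255))
    for c in cv2.findContours(m,cv2.RETR_EXTERNAL,cv2.CHAIN_APPROX_NONE)[0]:
        if cv2.contourArea(c)<15: continue
        r=cv2.minAreaRect(c);q=onplane(f,[r[0]],.064)[0,:2]-T
        print('knob',np.round(r[0],1),np.round(r[1],1),'tray mm',(1e3*q@ax).round(1),(1e3*q@ay).round(1))
    return f
if __name__=='__main__': st(); f=knobs(); st()
E
python3 - <<'E'
from st import *
st(); f=knobs(); st()
s=robot.read_state(); print(Ro.from_quat(s['tool_rot']).as_matrix().round(3))
save(f,'top2.png')
f=grab('wrist'); cv2.imwrite('pics/w4.png',f['img'][:,:,::-1])
E
```

```text
t 7.58 tray xy mm -52.3 90.0 z 54.0 F 0.2 0.3 -0.3
knob [270.  199.5] [7. 6.] tray mm -9.7 -89.8
t 7.63 tray xy mm -51.6 90.2 z 54.6 F 0.3 0.1 0.1
[[-0.99   0.14   0.002]
 [ 0.14   0.99   0.   ]
 [-0.002  0.    -1.   ]]
```

View pics/w4.png

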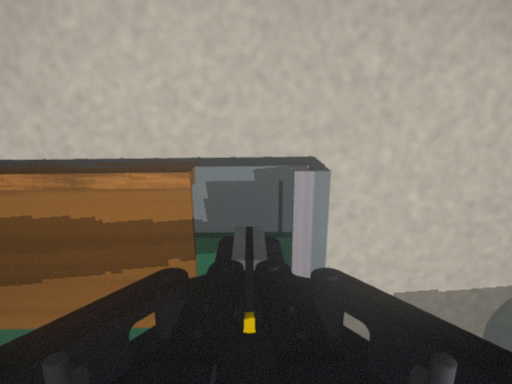

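The wrist view shows the closed fingers at (249,240), lined up behind the left knob at (249,322) and clear of the bridge and channel. First gentle push.

Emit:
send_rows:
  deltas:
    - {"hand": 0,"travel": [-0.1,0,0.02],"rotation": [0,0,0]}
    - {"hand": 0,"travel": [-0.15,0,0.02],"rotation": [0,0,0]}
    - {"hand": 0,"travel": [-0.165,0,0.02],"rotation": [0,0,0]}
    - {"hand": 0,"travel": [-0.18,0,0.02],"rotation": [0,0,0]}
    - {"hand": 0,"travel": [-0.19,0,0.02],"rotation": [0,0,0]}
    - {"hand": 0,"travel": [-0.2,0,0.02],"rotation": [0,0,0]}

```text
time_s: 8.18
ee_pos: [0.5255, 0.1059, 0.0513]
tool_rot: [0.07, 0.998, -0.0, -0.0]
force: [-0.4, 0.9, -1.1]
gripper_width: -0.001
grasp_force: 0.0
```

```bash
python3 st.py
```

```text
t 8.18 tray xy mm -29.0 90.1 z 51.3 F -0.5 0.8 -1.1
knob [270.  199.5] [7. 6.] tray mm -9.7 -89.8
t 8.23 tray xy mm -28.8 90.1 z 51.3 F 0.1 1.0 -0.7
```

Emit:
send_rows:
  deltas:
    - {"hand": 0,"travel": [-0.01,0,0],"rotation": [0,0,0]}
    - {"hand": 0,"travel": [-0.02,0,0],"rotation": [0,0,0]}
    - {"hand": 0,"travel": [-0.02,0,0],"rotation": [0,0,0]}

```text
time_s: 8.48
ee_pos: [0.5274, 0.1056, 0.0512]
tool_rot: [0.07, 0.998, 0.0, -0.001]
force: [-1.4, 0.6, -0.0]
gripper_width: -0.002
grasp_force: 0.5
```

Emit:
send_rows:
  deltas:
    - {"hand": 0,"travel": [-0.01,0,0],"rotation": [0,0,0]}
    - {"hand": 0,"travel": [-0.02,0,0],"rotation": [0,0,0]}
    - {"hand": 0,"travel": [-0.02,0,0],"rotation": [0,0,0]}

```text
time_s: 8.73
ee_pos: [0.5303, 0.1052, 0.0512]
tool_rot: [0.07, 0.998, -0.0, -0.0]
force: [-0.7, 0.4, -0.4]
gripper_width: 0.002
grasp_force: 0.5
```

```bash
python3 st.py
```

```text
t 8.73 tray xy mm -24.2 90.1 z 51.2 F -0.7 0.3 -0.4
knob [270.  199.5] [7. 6.] tray mm -9.7 -89.8
t 8.78 tray xy mm -24.3 90.1 z 51.2 F -1.6 1.3 -0.9
```

Emit:
send_rows:
  deltas:
    - {"hand": 0,"travel": [-0.01,0,0],"rotation": [0,0,0]}
    - {"hand": 0,"travel": [-0.02,0,0],"rotation": [0,0,0]}
    - {"hand": 0,"travel": [-0.02,0,0],"rotation": [0,0,0]}

```text
time_s: 9.03
ee_pos: [0.5329, 0.105, 0.0513]
tool_rot: [0.07, 0.998, 0.0, 0.0]
force: [-1.3, -0.1, -0.1]
gripper_width: 0.0
grasp_force: 0.4
```

```bash
python3 - <<'E'
from st import *
st(); f=grab('wrist'); cv2.imwrite('pics/w5.png',cv2.resize(f['img'][180:380,130:380,::-1],None,fx=3,fy=3)); g=grab('scene'); pickle.dump((f,g),open('f5.pkl','wb'))
E
```

```text
t 9.03 tray xy mm -21.5 90.2 z 51.3 F -1.3 -0.3 -0.1
```

View pics/w5.png

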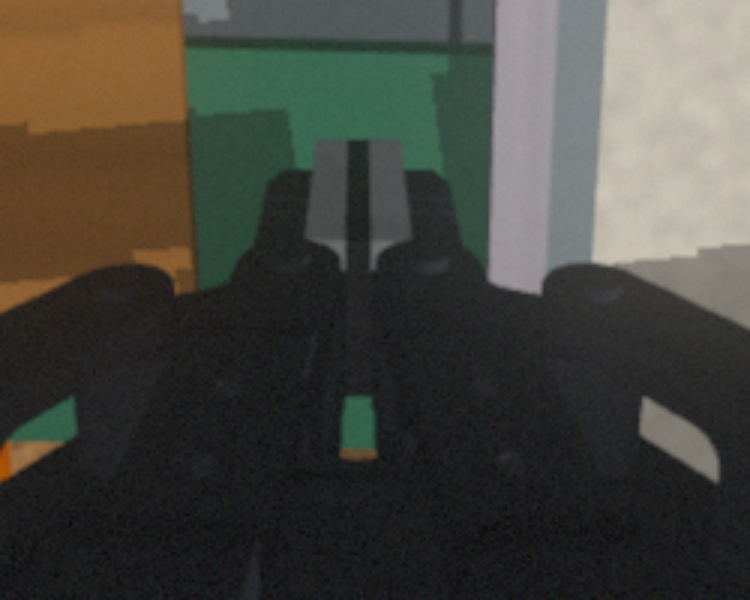

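The crop shows the cover's rear edge at crop row ~45, about pixel (247,195), but the knob is hidden behind the fingers. I'll check in the stored scene frame whether the knob has moved.

```bash
cat >> st.py <<'E'
def sk():
    g=grab('scene');hsv=cv2.cvtColor(g['img'],cv2.COLOR_RGB2HSV); show(g,hsv)
def show(g,hsv):
    m=cv2.inRange(hsv,(22,150,80),(34,255,255))
    for c in cv2.findContours(m,cv2.RETR_EXTERNAL,cv2.CHAIN_APPROX_NONE)[0]:
        if cv2.contourArea(c)<8: continue
        M=cv2.moments(c);u=(M['m10']/M['m00'],M['m01']/M['m00'])
        q=onplane(g,[u],.055)[0,:2]-T
        print('scene knob',np.round(u,1),M['m00'],'tray mm',(1e3*q@ax).round(1),(1e3*q@ay).round(1))
E
python3 - <<'E'
from st import *
a,b=pickle.load(open('f0.pkl','rb')); f,g=pickle.load(open('f5.pkl','rb'))
for x in (b,g): show(x,cv2.cvtColor(x['img'],cv2.COLOR_RGB2HSV))
q=onplane(f,[(247,195)],.038)[0,:2]-T; print('rear edge',q@ax*1e3,q@ay*1e3)
E
```

```text
scene knob [235.9 200.2] 61.0 tray mm -6.2 -88.7
scene knob [308.5 191.1] 59.5 tray mm -6.8 92.3
scene knob [235.9 200.8] 51.5 tray mm -4.2 -88.9
scene knob [308.8 193.2] 63.5 tray mm 0.2 91.5
rear edge -42.638861013883 88.90394538924232
```

Emit:
send_rows:
  deltas:
    - {"hand": 0,"travel": [0.08,0,0],"rotation": [0,0,0]}
    - {"hand": 0,"travel": [0.15,0,0],"rotation": [0,0,0]}
    - {"hand": 0,"travel": [0.15,-0.3,0],"rotation": [0,0,0]}
    - {"hand": 0,"travel": [0.15,-0.6,0],"rotation": [0,0,0]}
    - {"hand": 0,"travel": [0.15,-0.9,0],"rotation": [0,0,0]}

```text
time_s: 9.55
ee_pos: [0.4987, 0.0001, 0.0515]
tool_rot: [0.069, 0.998, -0.0, 0.0]
force: [0.5, 0.6, 0.1]
gripper_width: -0.0
grasp_force: 0.0
```

Emit:
send_rows:
  deltas:
    - {"hand": 0,"travel": [0,-0.3,0],"rotation": [0,0,0]}
    - {"hand": 0,"travel": [0,-0.6,0],"rotation": [0,0,0]}
    - {"hand": 0,"travel": [0,-0.6,0],"rotation": [0,0,0]}
    - {"hand": 0,"travel": [-0.05,-0.6,0],"rotation": [0,0,0]}
    - {"hand": 0,"travel": [-0.08,-0.6,0],"rotation": [0,0,0]}

```text
time_s: 9.97
ee_pos: [0.4994, -0.0721, 0.0515]
tool_rot: [0.07, 0.998, 0.0, 0.0]
force: [0.7, 0.1, -0.5]
gripper_width: 0.003
grasp_force: 0.0
```

Emit:
send_rows:
  deltas:
    - {"hand": 0,"travel": [-0.01,0,0],"rotation": [0,0,0]}
    - {"hand": 0,"travel": [-0.02,0,0],"rotation": [0,0,0]}
    - {"hand": 0,"travel": [-0.03,0,0],"rotation": [0,0,0]}
    - {"hand": 0,"travel": [-0.04,0,0],"rotation": [0,0,0]}
    - {"hand": 0,"travel": [-0.05,0,0],"rotation": [0,0,0]}
    - {"hand": 0,"travel": [-0.06,0,0],"rotation": [0,0,0]}

```text
time_s: 10.47
ee_pos: [0.5058, -0.0725, 0.051]
tool_rot: [0.069, 0.998, 0.0, -0.001]
force: [-1.6, 0.5, 0.6]
gripper_width: 0.002
grasp_force: 0.8
```

```bash
python3 - <<'E'
from st import *
st(); sk(); knobs()
E
```

```text
t 10.47 tray xy mm -24.3 -89.3 z 51.0 F -1.6 0.2 0.6
scene knob [235.9 201.4] 64.5 tray mm -2.4 -89.1
scene knob [308.9 193.2] 64.5 tray mm 0.2 91.6
knob [197.5 197.5] [7. 7.] tray mm -3.8 90.1
```

Emit:
send_rows:
  deltas:
    - {"hand": 0,"travel": [-0.01,0,0],"rotation": [0,0,0]}
    - {"hand": 0,"travel": [-0.02,0,0],"rotation": [0,0,0]}
    - {"hand": 0,"travel": [-0.03,0,0],"rotation": [0,0,0]}
    - {"hand": 0,"travel": [-0.04,0,0],"rotation": [0,0,0]}
    - {"hand": 0,"travel": [-0.05,0,0],"rotation": [0,0,0]}

```text
time_s: 10.98
ee_pos: [0.5124, -0.0742, 0.0512]
tool_rot: [0.07, 0.998, -0.0, -0.0]
force: [-0.8, -0.3, -0.5]
gripper_width: -0.002
grasp_force: 0.5
```

Emit:
send_rows:
  deltas:
    - {"hand": 0,"travel": [0.06,0,0],"rotation": [0,0,0]}
    - {"hand": 0,"travel": [0.1,0,0],"rotation": [0,0,0]}
    - {"hand": 0,"travel": [0.1,0.3,0],"rotation": [0,0,0]}
    - {"hand": 0,"travel": [0.1,0.6,0],"rotation": [0,0,0]}
    - {"hand": 0,"travel": [0.1,0.9,0],"rotation": [0,0,0]}

```text
time_s: 11.4
ee_pos: [0.5154, 0.0352, 0.0517]
tool_rot: [0.071, 0.997, 0.0, 0.001]
force: [0.1, -0.2, 0.1]
gripper_width: 0.001
grasp_force: 0.0
```

Emit:
send_rows:
  deltas:
    - {"hand": 0,"travel": [0,0.3,0],"rotation": [0,0,0]}
    - {"hand": 0,"travel": [0,0.6,0],"rotation": [0,0,0]}
    - {"hand": 0,"travel": [0,0.6,0],"rotation": [0,0,0]}
    - {"hand": 0,"travel": [-0.04,0.6,0],"rotation": [0,0,0]}

```text
time_s: 11.73
ee_pos: [0.5293, 0.1069, 0.0514]
tool_rot: [0.068, 0.998, -0.0, -0.0]
force: [-1.0, -0.1, 0.0]
gripper_width: 0.001
grasp_force: 0.0
```

```bash
python3 - <<'E'
from st import *
st(); sk(); knobs()
E
```

```text
t 11.73 tray xy mm -25.4 91.6 z 51.4 F -1.0 -0.3 0.0
scene knob [236.  203.7] 52.0 tray mm 5.2 -89.8
scene knob [308.7 194. ] 61.0 tray mm 2.5 90.7
knob [270.  195.5] [7. 6.] tray mm 0.4 -90.0
```

Emit:
send_rows:
  deltas:
    - {"hand": 0,"travel": [-0.03,-0.01,0],"rotation": [0,0,0]}
    - {"hand": 0,"travel": [-0.045,-0.01,0],"rotation": [0,0,0]}
    - {"hand": 0,"travel": [-0.055,-0.01,0],"rotation": [0,0,0]}
    - {"hand": 0,"travel": [-0.065,-0.01,0],"rotation": [0,0,0]}
    - {"hand": 0,"travel": [-0.075,-0.01,0],"rotation": [0,0,0]}
    - {"hand": 0,"travel": [-0.085,-0.01,0],"rotation": [0,0,0]}
    - {"hand": 0,"travel": [-0.095,-0.01,0],"rotation": [0,0,0]}
    - {"hand": 0,"travel": [-0.105,-0.01,0],"rotation": [0,0,0]}
    - {"hand": 0,"travel": [-0.115,-0.01,0],"rotation": [0,0,0]}
    - {"hand": 0,"travel": [-0.125,-0.01,0],"rotation": [0,0,0]}

```text
time_s: 12.67
ee_pos: [0.545, 0.102, 0.0512]
tool_rot: [0.07, 0.998, 0.0, -0.0]
force: [-1.5, -0.1, -0.3]
gripper_width: -0.003
grasp_force: 0.6
```

Emit:
send_rows:
  deltas:
    - {"hand": 0,"travel": [0.06,0,0],"rotation": [0,0,0]}
    - {"hand": 0,"travel": [0.12,0,0],"rotation": [0,0,0]}
    - {"hand": 0,"travel": [0.12,-0.3,0],"rotation": [0,0,0]}
    - {"hand": 0,"travel": [0.12,-0.6,0],"rotation": [0,0,0]}
    - {"hand": 0,"travel": [0.12,-0.9,0],"rotation": [0,0,0]}

```text
time_s: 13.08
ee_pos: [0.515, -0.0033, 0.0516]
tool_rot: [0.068, 0.998, -0.0, 0.0]
force: [0.6, -0.1, 0.6]
gripper_width: 0.003
grasp_force: 0.0
```

Emit:
send_rows:
  deltas:
    - {"hand": 0,"travel": [0,-0.3,0],"rotation": [0,0,0]}
    - {"hand": 0,"travel": [0,-0.6,0],"rotation": [0,0,0]}
    - {"hand": 0,"travel": [0,-0.6,0],"rotation": [0,0,0]}
    - {"hand": 0,"travel": [-0.03,-0.6,0],"rotation": [0,0,0]}

```text
time_s: 13.42
ee_pos: [0.5081, -0.076, 0.0514]
tool_rot: [0.072, 0.997, 0.0, -0.0]
force: [0.1, 0.7, -0.0]
gripper_width: 0.0
grasp_force: 0.0
```

```bash
python3 - <<'E'
from st import *
st(); sk(); knobs()
E
```

```text
t 13.42 tray xy mm -21.5 -92.5 z 51.4 F 0.0 0.7 -0.0
scene knob [236.7 204.1] 67.0 tray mm 6.7 -88.1
scene knob [310.2 197.1] 66.0 tray mm 13.1 92.1
knob [197.5 192.5] [7. 7.] tray mm 8.9 90.4
```

Emit:
send_rows:
  deltas:
    - {"hand": 0,"travel": [-0.03,0.02,0],"rotation": [0,0,0]}
    - {"hand": 0,"travel": [-0.045,0.02,0],"rotation": [0,0,0]}
    - {"hand": 0,"travel": [-0.055,0.02,0],"rotation": [0,0,0]}
    - {"hand": 0,"travel": [-0.065,0.02,0],"rotation": [0,0,0]}
    - {"hand": 0,"travel": [-0.075,0.02,0],"rotation": [0,0,0]}
    - {"hand": 0,"travel": [-0.085,0.02,0],"rotation": [0,0,0]}
    - {"hand": 0,"travel": [-0.095,0.02,0],"rotation": [0,0,0]}
    - {"hand": 0,"travel": [-0.105,0.02,0],"rotation": [0,0,0]}
    - {"hand": 0,"travel": [-0.115,0.02,0],"rotation": [0,0,0]}
    - {"hand": 0,"travel": [-0.125,0.02,0],"rotation": [0,0,0]}
    - {"hand": 0,"travel": [-0.135,0.02,0],"rotation": [0,0,0]}
    - {"hand": 0,"travel": [-0.145,0.02,0],"rotation": [0,0,0]}

```text
time_s: 14.52
ee_pos: [0.5268, -0.075, 0.0512]
tool_rot: [0.07, 0.998, -0.0, -0.0]
force: [-1.0, 0.2, -0.5]
gripper_width: 0.002
grasp_force: 0.6
```

Emit:
send_rows:
  deltas:
    - {"hand": 0,"travel": [0.06,0,0],"rotation": [0,0,0]}
    - {"hand": 0,"travel": [0.12,0,0],"rotation": [0,0,0]}
    - {"hand": 0,"travel": [0.12,0.3,0],"rotation": [0,0,0]}
    - {"hand": 0,"travel": [0.12,0.6,0],"rotation": [0,0,0]}
    - {"hand": 0,"travel": [0.12,0.9,0],"rotation": [0,0,0]}

```text
time_s: 14.93
ee_pos: [0.5272, 0.0347, 0.0517]
tool_rot: [0.071, 0.997, 0.0, 0.0]
force: [0.7, 0.8, -0.6]
gripper_width: 0.001
grasp_force: 0.0
```

Emit:
send_rows:
  deltas:
    - {"hand": 0,"travel": [0,0.3,0],"rotation": [0,0,0]}
    - {"hand": 0,"travel": [0,0.6,0],"rotation": [0,0,0]}
    - {"hand": 0,"travel": [0,0.6,0],"rotation": [0,0,0]}
    - {"hand": 0,"travel": [-0.03,0.6,0],"rotation": [0,0,0]}

```text
time_s: 15.27
ee_pos: [0.5403, 0.1066, 0.0515]
tool_rot: [0.068, 0.998, -0.0, -0.0]
force: [-0.3, -1.2, -0.2]
gripper_width: -0.004
grasp_force: 0.0
```

```bash
python3 - <<'E'
from st import *
st(); sk(); knobs()
E
```

```text
t 15.27 tray xy mm -14.5 92.8 z 51.5 F -0.2 -1.2 -0.2
scene knob [236.7 208.3] 54.5 tray mm 19.7 -89.8
scene knob [310.1 197.7] 64.5 tray mm 14.9 91.2
knob [270. 190.] [6. 8.] tray mm 14.4 -90.2
```

Emit:
send_rows:
  deltas:
    - {"hand": 0,"travel": [-0.03,-0.02,0],"rotation": [0,0,0]}
    - {"hand": 0,"travel": [-0.05,-0.02,0],"rotation": [0,0,0]}
    - {"hand": 0,"travel": [-0.06,-0.02,0],"rotation": [0,0,0]}
    - {"hand": 0,"travel": [-0.07,-0.02,0],"rotation": [0,0,0]}
    - {"hand": 0,"travel": [-0.08,-0.02,0],"rotation": [0,0,0]}
    - {"hand": 0,"travel": [-0.09,-0.02,0],"rotation": [0,0,0]}
    - {"hand": 0,"travel": [-0.1,-0.02,0],"rotation": [0,0,0]}
    - {"hand": 0,"travel": [-0.11,-0.02,0],"rotation": [0,0,0]}
    - {"hand": 0,"travel": [-0.12,-0.02,0],"rotation": [0,0,0]}
    - {"hand": 0,"travel": [-0.13,-0.02,0],"rotation": [0,0,0]}
    - {"hand": 0,"travel": [-0.14,-0.02,0],"rotation": [0,0,0]}
    - {"hand": 0,"travel": [-0.15,-0.02,0],"rotation": [0,0,0]}

```text
time_s: 16.37
ee_pos: [0.5587, 0.1002, 0.0512]
tool_rot: [0.07, 0.998, 0.0, -0.0]
force: [-0.1, 1.1, -1.3]
gripper_width: -0.003
grasp_force: 0.5
```

Emit:
send_rows:
  deltas:
    - {"hand": 0,"travel": [0.06,0,0],"rotation": [0,0,0]}
    - {"hand": 0,"travel": [0.12,0,0],"rotation": [0,0,0]}
    - {"hand": 0,"travel": [0.12,-0.3,0],"rotation": [0,0,0]}
    - {"hand": 0,"travel": [0.12,-0.6,0],"rotation": [0,0,0]}
    - {"hand": 0,"travel": [0.12,-0.9,0],"rotation": [0,0,0]}

```text
time_s: 16.78
ee_pos: [0.5287, -0.0053, 0.0516]
tool_rot: [0.069, 0.998, -0.0, 0.0]
force: [0.9, 0.1, 0.2]
gripper_width: 0.001
grasp_force: 0.0
```

Emit:
send_rows:
  deltas:
    - {"hand": 0,"travel": [0,-0.3,0],"rotation": [0,0,0]}
    - {"hand": 0,"travel": [0,-0.58,0],"rotation": [0,0,0]}
    - {"hand": 0,"travel": [0,-0.58,0],"rotation": [0,0,0]}
    - {"hand": 0,"travel": [-0.03,-0.58,0],"rotation": [0,0,0]}

```text
time_s: 17.12
ee_pos: [0.5221, -0.0754, 0.0515]
tool_rot: [0.071, 0.997, 0.0, -0.0]
force: [-0.0, 0.7, 0.2]
gripper_width: -0.002
grasp_force: 0.0
```

```bash
python3 - <<'E'
from st import *
st(); sk(); knobs()
E
```

```text
t 17.12 tray xy mm -7.7 -90.0 z 51.5 F -0.1 0.7 0.2
scene knob [237.6 208.5] 68.5 tray mm 20.9 -87.6
scene knob [311.4 201.1] 68.0 tray mm 26.4 91.9
knob [197.5 187.5] [7. 7.] tray mm 21.7 90.6
```

Emit:
send_rows:
  deltas:
    - {"hand": 0,"travel": [-0.03,0,0],"rotation": [0,0,0]}
    - {"hand": 0,"travel": [-0.05,0,0],"rotation": [0,0,0]}
    - {"hand": 0,"travel": [-0.06,0,0],"rotation": [0,0,0]}
    - {"hand": 0,"travel": [-0.07,0,0],"rotation": [0,0,0]}
    - {"hand": 0,"travel": [-0.08,0,0],"rotation": [0,0,0]}
    - {"hand": 0,"travel": [-0.09,0,0],"rotation": [0,0,0]}
    - {"hand": 0,"travel": [-0.1,0,0],"rotation": [0,0,0]}
    - {"hand": 0,"travel": [-0.11,0,0],"rotation": [0,0,0]}
    - {"hand": 0,"travel": [-0.12,0,0],"rotation": [0,0,0]}
    - {"hand": 0,"travel": [-0.13,0,0],"rotation": [0,0,0]}
    - {"hand": 0,"travel": [-0.14,0,0],"rotation": [0,0,0]}

```text
time_s: 18.13
ee_pos: [0.5399, -0.0768, 0.0512]
tool_rot: [0.07, 0.998, -0.0, -0.0]
force: [-0.9, 0.3, -0.7]
gripper_width: 0.0
grasp_force: 0.6
```

Emit:
send_rows:
  deltas:
    - {"hand": 0,"travel": [0.06,0,0],"rotation": [0,0,0]}
    - {"hand": 0,"travel": [0.12,0,0],"rotation": [0,0,0]}
    - {"hand": 0,"travel": [0.12,0.3,0],"rotation": [0,0,0]}
    - {"hand": 0,"travel": [0.12,0.6,0],"rotation": [0,0,0]}
    - {"hand": 0,"travel": [0.12,0.9,0],"rotation": [0,0,0]}

```text
time_s: 18.55
ee_pos: [0.5403, 0.0328, 0.0516]
tool_rot: [0.071, 0.997, 0.0, 0.0]
force: [1.1, -0.9, -0.3]
gripper_width: 0.001
grasp_force: 0.0
```

Emit:
send_rows:
  deltas:
    - {"hand": 0,"travel": [0,0.3,0],"rotation": [0,0,0]}
    - {"hand": 0,"travel": [0,0.58,0],"rotation": [0,0,0]}
    - {"hand": 0,"travel": [0,0.58,0],"rotation": [0,0,0]}
    - {"hand": 0,"travel": [-0.03,0.58,0],"rotation": [0,0,0]}

```text
time_s: 18.88
ee_pos: [0.5529, 0.1022, 0.0514]
tool_rot: [0.068, 0.998, -0.0, -0.0]
force: [-0.6, 0.9, 0.2]
gripper_width: -0.002
grasp_force: 0.0
```

```bash
python3 - <<'E'
from st import *
st(); sk(); knobs()
E
```

```text
t 18.88 tray xy mm -1.3 90.2 z 51.4 F -0.7 0.8 0.2
scene knob [237.3 212.6] 52.5 tray mm 33.3 -90.0
scene knob [311.3 202.1] 66.0 tray mm 29.3 91.0
knob [270.  184.5] [7. 6.] tray mm 28.5 -90.4
```

Emit:
send_rows:
  deltas:
    - {"hand": 0,"travel": [-0.03,0,0],"rotation": [0,0,0]}
    - {"hand": 0,"travel": [-0.05,0,0],"rotation": [0,0,0]}
    - {"hand": 0,"travel": [-0.06,0,0],"rotation": [0,0,0]}
    - {"hand": 0,"travel": [-0.07,0,0],"rotation": [0,0,0]}
    - {"hand": 0,"travel": [-0.08,0,0],"rotation": [0,0,0]}
    - {"hand": 0,"travel": [-0.09,0,0],"rotation": [0,0,0]}
    - {"hand": 0,"travel": [-0.1,0,0],"rotation": [0,0,0]}
    - {"hand": 0,"travel": [-0.11,0,0],"rotation": [0,0,0]}
    - {"hand": 0,"travel": [-0.12,0,0],"rotation": [0,0,0]}
    - {"hand": 0,"travel": [-0.13,0,0],"rotation": [0,0,0]}

```text
time_s: 19.82
ee_pos: [0.5693, 0.0986, 0.0512]
tool_rot: [0.07, 0.998, 0.0, -0.0]
force: [-1.2, 1.7, -0.3]
gripper_width: 0.004
grasp_force: 0.6
```

Emit:
send_rows:
  deltas:
    - {"hand": 0,"travel": [0.06,0,0],"rotation": [0,0,0]}
    - {"hand": 0,"travel": [0.12,0,0],"rotation": [0,0,0]}
    - {"hand": 0,"travel": [0.12,-0.3,0],"rotation": [0,0,0]}
    - {"hand": 0,"travel": [0.12,-0.6,0],"rotation": [0,0,0]}
    - {"hand": 0,"travel": [0.12,-0.9,0],"rotation": [0,0,0]}

```text
time_s: 20.23
ee_pos: [0.5394, -0.0067, 0.0515]
tool_rot: [0.069, 0.998, -0.0, 0.0]
force: [-0.8, -0.2, 0.2]
gripper_width: -0.001
grasp_force: 0.0
```

Emit:
send_rows:
  deltas:
    - {"hand": 0,"travel": [0,-0.3,0],"rotation": [0,0,0]}
    - {"hand": 0,"travel": [0,-0.6,0],"rotation": [0,0,0]}
    - {"hand": 0,"travel": [0,-0.6,0],"rotation": [0,0,0]}
    - {"hand": 0,"travel": [-0.05,-0.6,0],"rotation": [0,0,0]}

```text
time_s: 20.57
ee_pos: [0.5344, -0.0797, 0.0513]
tool_rot: [0.072, 0.997, 0.0, -0.001]
force: [-0.8, 1.0, -0.1]
gripper_width: -0.001
grasp_force: 0.0
```

```bash
python3 - <<'E'
from st import *
st(); sk(); knobs()
f=grab('scene');g=f['img'][150:260,205:350]; cv2.imwrite('pics/s6.png',cv2.resize(g[:,:,::-1],None,fx=5,fy=5))
E
```

```text
t 20.57 tray xy mm 5.0 -92.6 z 51.3 F -0.9 0.9 -0.1
scene knob [238.  212.5] 70.0 tray mm 33.3 -88.3
scene knob [312.4 204.4] 66.5 tray mm 36.9 91.9
knob [197.5 183. ] [8. 7.] tray mm 33.2 90.8
```

View pics/s6.png

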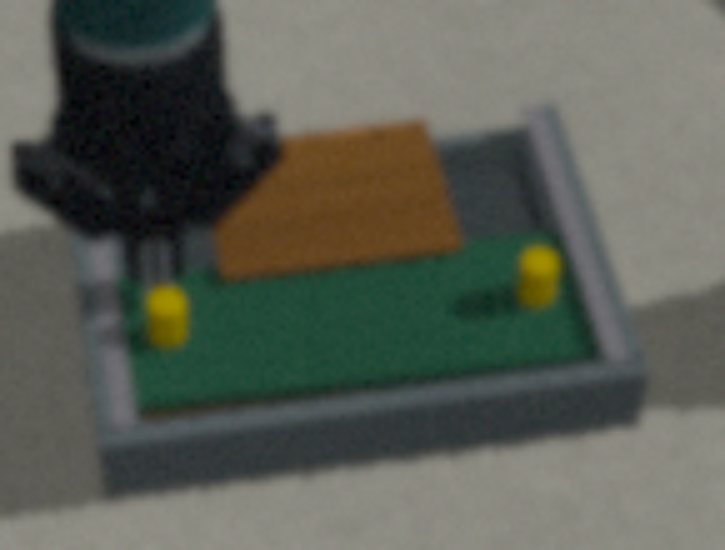

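The scene crop shows the left end near the buffer and a thin gap still open at the right end. I'll push the right knob on slowly and watch the force.

Emit:
send_rows:
  deltas:
    - {"hand": 0,"travel": [-0.03,0.02,0],"rotation": [0,0,0]}
    - {"hand": 0,"travel": [-0.05,0.02,0],"rotation": [0,0,0]}
    - {"hand": 0,"travel": [-0.06,0.02,0],"rotation": [0,0,0]}
    - {"hand": 0,"travel": [-0.07,0.02,0],"rotation": [0,0,0]}
    - {"hand": 0,"travel": [-0.08,0.02,0],"rotation": [0,0,0]}
    - {"hand": 0,"travel": [-0.085,0.02,0],"rotation": [0,0,0]}

```text
time_s: 21.22
ee_pos: [0.5463, -0.0772, 0.0511]
tool_rot: [0.07, 0.998, 0.0, -0.0]
force: [-1.2, 1.5, -0.6]
gripper_width: 0.0
grasp_force: 0.6
```

Emit:
send_rows:
  deltas:
    - {"hand": 0,"travel": [-0.005,0,0],"rotation": [0,0,0]}
    - {"hand": 0,"travel": [-0.01,0,0],"rotation": [0,0,0]}
    - {"hand": 0,"travel": [-0.015,0,0],"rotation": [0,0,0]}

```text
time_s: 21.47
ee_pos: [0.5479, -0.0779, 0.0511]
tool_rot: [0.07, 0.998, -0.0, -0.0]
force: [-1.1, 2.3, 0.3]
gripper_width: 0.003
grasp_force: 0.8
```

```bash
python3 - <<'E'
from st import *
st(); sk(); knobs(); st()
E
```

```text
t 21.47 tray xy mm 18.2 -89.0 z 51.1 F -1.4 2.1 0.3
scene knob [237.8 214.7] 65.0 tray mm 39.9 -89.5
scene knob [312.2 205.3] 66.5 tray mm 39.5 90.6
knob [198.1 182.4] [8.  7.5] tray mm 34.7 89.3
t 21.57 tray xy mm 18.2 -88.9 z 51.2 F -1.3 0.4 -1.3
```

Emit:
send_rows:
  deltas:
    - {"hand": 0,"travel": [-0.004,0,0],"rotation": [0,0,0]}
    - {"hand": 0,"travel": [-0.008,0,0],"rotation": [0,0,0]}
    - {"hand": 0,"travel": [-0.008,0,0],"rotation": [0,0,0]}

```text
time_s: 21.82
ee_pos: [0.5489, -0.0779, 0.0512]
tool_rot: [0.07, 0.998, 0.0, -0.0]
force: [-1.1, 0.5, -0.4]
gripper_width: -0.005
grasp_force: 0.8
```

Emit:
send_rows:
  deltas:
    - {"hand": 0,"travel": [-0.004,0,0],"rotation": [0,0,0]}
    - {"hand": 0,"travel": [-0.008,0,0],"rotation": [0,0,0]}
    - {"hand": 0,"travel": [-0.008,0,0],"rotation": [0,0,0]}

```text
time_s: 22.07
ee_pos: [0.55, -0.078, 0.0512]
tool_rot: [0.07, 0.998, 0.0, -0.0]
force: [-1.1, 0.9, -0.4]
gripper_width: 0.001
grasp_force: 0.8
```

```bash
python3 - <<'E'
from st import *
st(); sk(); knobs(); st()
E
```

```text
t 22.07 tray xy mm 20.3 -88.8 z 51.2 F -1.2 0.7 -0.4
scene knob [238.  215.5] 69.5 tray mm 42.4 -89.4
scene knob [312.1 205.4] 64.5 tray mm 39.7 90.5
knob [198.3 182.3] [7.8 7.1] tray mm 35.1 89.0
t 22.17 tray xy mm 20.3 -88.9 z 51.3 F -1.6 0.4 -1.0
```

Emit:
send_rows:
  deltas:
    - {"hand": 0,"travel": [-0.004,0,0],"rotation": [0,0,0]}
    - {"hand": 0,"travel": [-0.008,0,0],"rotation": [0,0,0]}
    - {"hand": 0,"travel": [-0.008,0,0],"rotation": [0,0,0]}

```text
time_s: 22.42
ee_pos: [0.5511, -0.0782, 0.0513]
tool_rot: [0.07, 0.998, 0.0, 0.0]
force: [-1.5, 0.7, -1.0]
gripper_width: 0.0
grasp_force: 0.8
```

Emit:
send_rows:
  deltas:
    - {"hand": 0,"travel": [-0.004,0,0],"rotation": [0,0,0]}
    - {"hand": 0,"travel": [-0.008,0,0],"rotation": [0,0,0]}
    - {"hand": 0,"travel": [-0.008,0,0],"rotation": [0,0,0]}

```text
time_s: 22.67
ee_pos: [0.552, -0.0783, 0.0513]
tool_rot: [0.07, 0.998, 0.0, 0.0]
force: [-2.2, 0.7, -0.0]
gripper_width: -0.0
grasp_force: 0.9
```

Emit:
send_rows:
  deltas:
    - {"hand": 0,"travel": [-0.004,0,0],"rotation": [0,0,0]}
    - {"hand": 0,"travel": [-0.004,0,0],"rotation": [0,0,0]}
    - {"hand": 0,"travel": [-0.004,0,0],"rotation": [0,0,0]}

```text
time_s: 22.92
ee_pos: [0.5525, -0.0783, 0.0513]
tool_rot: [0.07, 0.998, 0.0, 0.0]
force: [-2.1, 2.2, -1.0]
gripper_width: -0.002
grasp_force: 1.0
```

Emit:
send_rows:
  deltas:
    - {"hand": 0,"travel": [-0.004,0,0],"rotation": [0,0,0]}
    - {"hand": 0,"travel": [-0.004,0,0],"rotation": [0,0,0]}
    - {"hand": 0,"travel": [-0.004,0,0],"rotation": [0,0,0]}

```text
time_s: 23.17
ee_pos: [0.5528, -0.0784, 0.0513]
tool_rot: [0.07, 0.998, 0.0, -0.0]
force: [-1.4, 1.3, -0.5]
gripper_width: -0.005
grasp_force: 1.2
```

```bash
python3 - <<'E'
from st import *
st(); sk(); knobs(); st()
E
```

```text
t 23.17 tray xy mm 23.1 -88.8 z 51.3 F -1.6 1.1 -0.5
scene knob [238.4 216.2] 71.5 tray mm 44.7 -88.8
scene knob [312.3 205.5] 65.5 tray mm 40.3 90.9
knob [197.8 181.8] [7.8 7.1] tray mm 36.4 90.3
t 23.27 tray xy mm 23.0 -88.8 z 51.3 F -3.1 0.5 -0.6
```

Emit:
send_rows:
  deltas:
    - {"hand": 0,"travel": [0.06,0,0],"rotation": [0,0,0]}
    - {"hand": 0,"travel": [0.12,0,0],"rotation": [0,0,0]}
    - {"hand": 0,"travel": [0.12,0.3,0],"rotation": [0,0,0]}
    - {"hand": 0,"travel": [0.12,0.6,0],"rotation": [0,0,0]}
    - {"hand": 0,"travel": [0.12,0.9,0],"rotation": [0,0,0]}

```text
time_s: 23.68
ee_pos: [0.5542, 0.0305, 0.0519]
tool_rot: [0.071, 0.997, -0.0, 0.001]
force: [0.3, -0.4, 0.4]
gripper_width: 0.002
grasp_force: 0.0
```

Emit:
send_rows:
  deltas:
    - {"hand": 0,"travel": [0,0.3,0],"rotation": [0,0,0]}
    - {"hand": 0,"travel": [0,0.58,0],"rotation": [0,0,0]}
    - {"hand": 0,"travel": [0,0.58,0],"rotation": [0,0,0]}
    - {"hand": 0,"travel": [-0.05,0.58,0],"rotation": [0,0,0]}
    - {"hand": 0,"travel": [-0.07,0.58,0],"rotation": [0,0,0]}
    - {"hand": 0,"travel": [-0.08,0.58,0],"rotation": [0,0,0]}
    - {"hand": 0,"travel": [-0.09,0.58,0],"rotation": [0,0,0]}
    - {"hand": 0,"travel": [-0.09,0.58,0],"rotation": [0,0,0]}

```text
time_s: 24.35
ee_pos: [0.5739, 0.0966, 0.0512]
tool_rot: [0.071, 0.997, -0.0, -0.0]
force: [-1.1, -0.1, 1.1]
gripper_width: -0.001
grasp_force: 0.5
```

Emit:
send_rows:
  deltas:
    - {"hand": 0,"travel": [-0.008,0,0],"rotation": [0,0,0]}
    - {"hand": 0,"travel": [-0.016,0,0],"rotation": [0,0,0]}
    - {"hand": 0,"travel": [-0.016,0,0],"rotation": [0,0,0]}

```text
time_s: 24.6
ee_pos: [0.5758, 0.0968, 0.0512]
tool_rot: [0.07, 0.998, -0.0, -0.0]
force: [-1.5, -1.0, 0.5]
gripper_width: 0.001
grasp_force: 0.5
```

```bash
python3 - <<'E'
from st import *
st(); sk(); knobs(); st()
E
```

```text
t 24.6 tray xy mm 22.1 88.0 z 51.2 F -1.3 -1.2 0.5
scene knob [238.  216.6] 55.0 tray mm 45.8 -89.7
scene knob [313.  206.4] 69.5 tray mm 43.2 91.7
knob [269.5 179.5] [7. 7.] tray mm 41.4 -89.3
t 24.7 tray xy mm 22.0 88.3 z 51.1 F -1.3 -1.0 0.5
```

Emit:
send_rows:
  deltas:
    - {"hand": 0,"travel": [-0.004,0,0],"rotation": [0,0,0]}
    - {"hand": 0,"travel": [-0.008,0,0],"rotation": [0,0,0]}
    - {"hand": 0,"travel": [-0.008,0,0],"rotation": [0,0,0]}

```text
time_s: 24.95
ee_pos: [0.576, 0.0972, 0.0511]
tool_rot: [0.07, 0.998, -0.0, -0.001]
force: [-4.4, -0.9, 1.6]
gripper_width: 0.0
grasp_force: 1.8
```

Emit:
send_rows:
  deltas:
    - {"hand": 0,"travel": [-0.004,0,0],"rotation": [0,0,0]}
    - {"hand": 0,"travel": [-0.008,0,0],"rotation": [0,0,0]}
    - {"hand": 0,"travel": [-0.008,0,0],"rotation": [0,0,0]}

```text
time_s: 25.2
ee_pos: [0.576, 0.0972, 0.051]
tool_rot: [0.07, 0.998, -0.0, -0.002]
force: [-5.8, -1.0, 3.6]
gripper_width: 0.003
grasp_force: 3.0
```

```bash
python3 - <<'E'
from st import *
st(); sk(); knobs(); st()
E
```

```text
t 25.2 tray xy mm 22.2 88.4 z 51.0 F -5.6 -1.8 3.6
scene knob [238.1 216.6] 52.0 tray mm 45.9 -89.5
scene knob [312.8 206.5] 70.5 tray mm 43.5 91.4
knob [269.5 179.5] [7. 7.] tray mm 41.4 -89.3
t 25.3 tray xy mm 22.2 88.4 z 51.0 F -6.1 -1.5 3.0
```

The left end has stopped and the force is rising, about 2–3 N per mm of command, so it's on the buffer. I'm building up the firm push in small steps.

Emit:
send_rows:
  deltas:
    - {"hand": 0,"travel": [-0.008,0,0],"rotation": [0,0,0]}
    - {"hand": 0,"travel": [-0.016,0,0],"rotation": [0,0,0]}
    - {"hand": 0,"travel": [-0.016,0,0],"rotation": [0,0,0]}

```text
time_s: 25.55
ee_pos: [0.5761, 0.0974, 0.0509]
tool_rot: [0.07, 0.998, 0.0, -0.004]
force: [-9.8, -0.1, 6.6]
gripper_width: -0.002
grasp_force: 4.8
```

```bash
python3 - <<'E'
from st import *
st(); sk(); knobs(); st()
E
```

```text
t 25.55 tray xy mm 22.3 88.5 z 50.9 F -9.7 -1.5 6.6
scene knob [238.2 216.8] 54.5 tray mm 46.4 -89.5
scene knob [312.9 206.5] 70.0 tray mm 43.6 91.5
knob [269.5 179.5] [7. 7.] tray mm 41.4 -89.3
t 25.65 tray xy mm 22.3 88.6 z 50.9 F -8.8 -0.9 7.1
```

Emit:
send_rows:
  deltas:
    - {"hand": 0,"travel": [-0.007,0,0],"rotation": [0,0,0]}
    - {"hand": 0,"travel": [-0.013,0,0],"rotation": [0,0,0]}
    - {"hand": 0,"travel": [-0.013,0,0],"rotation": [0,0,0]}
    - {"hand": 0,"travel": [-0.013,0,0],"rotation": [0,0,0]}
    - {"hand": 0,"travel": [-0.013,0,0],"rotation": [0,0,0]}

```text
time_s: 26.07
ee_pos: [0.5762, 0.0975, 0.0507]
tool_rot: [0.069, 0.998, 0.0, -0.005]
force: [-12.4, -0.0, 9.1]
gripper_width: 0.007
grasp_force: 6.1
```

```bash
python3 - <<'E'
from st import *
st(); f=grab('top'); st(); f=grab('top'); st()
E
```

```text
t 26.07 tray xy mm 22.3 88.7 z 50.7 F -12.3 -1.7 9.1
t 26.12 tray xy mm 22.3 88.7 z 50.7 F -11.7 -0.7 7.8
t 26.17 tray xy mm 22.3 88.7 z 50.7 F -11.9 -2.0 8.0
```

Emit:
send_rows:
  deltas:
    - {"hand": 0,"travel": [-0.003,0,0],"rotation": [0,0,0]}
    - {"hand": 0,"travel": [-0.003,0,0],"rotation": [0,0,0]}
    - {"hand": 0,"travel": [-0.003,0,0],"rotation": [0,0,0]}
    - {"hand": 0,"travel": [-0.003,0,0],"rotation": [0,0,0]}
    - {"hand": 0,"travel": [-0.003,0,0],"rotation": [0,0,0]}
    - {"hand": 0,"travel": [-0.003,0,0],"rotation": [0,0,0]}

```text
time_s: 26.67
ee_pos: [0.5761, 0.0975, 0.0506]
tool_rot: [0.069, 0.998, 0.0, -0.005]
force: [-13.7, -0.0, 9.6]
gripper_width: -0.002
grasp_force: 6.5
```

Emit:
send_rows:
  deltas:
    - {"hand": 0,"travel": [0.04,0,0],"rotation": [0,0,0]}
    - {"hand": 0,"travel": [0.1,0,0],"rotation": [0,0,0]}
    - {"hand": 0,"travel": [0.16,0,0],"rotation": [0,0,0]}
    - {"hand": 0,"travel": [0.16,-0.3,0],"rotation": [0,0,0]}
    - {"hand": 0,"travel": [0.16,-0.6,0],"rotation": [0,0,0]}
    - {"hand": 0,"travel": [0.16,-0.9,0],"rotation": [0,0,0]}

```text
time_s: 27.17
ee_pos: [0.5483, -0.0079, 0.0518]
tool_rot: [0.069, 0.998, -0.0, 0.001]
force: [0.6, -0.2, -0.8]
gripper_width: -0.001
grasp_force: 0.0
```

Emit:
send_rows:
  deltas:
    - {"hand": 0,"travel": [0,-0.3,0],"rotation": [0,0,0]}
    - {"hand": 0,"travel": [0,-0.58,0],"rotation": [0,0,0]}
    - {"hand": 0,"travel": [0,-0.58,0],"rotation": [0,0,0]}
    - {"hand": 0,"travel": [-0.05,-0.58,0],"rotation": [0,0,0]}
    - {"hand": 0,"travel": [-0.05,-0.58,0],"rotation": [0,0,0]}

```text
time_s: 27.58
ee_pos: [0.5457, -0.0774, 0.0518]
tool_rot: [0.07, 0.998, 0.0, 0.001]
force: [1.2, 0.2, 0.7]
gripper_width: -0.001
grasp_force: 0.0
```

```bash
python3 - <<'E'
from st import *
st(); sk(); knobs(); st()
E
```

```text
t 27.58 tray xy mm 15.9 -88.7 z 51.8 F 1.2 0.4 0.7
scene knob [238.4 216.4] 71.0 tray mm 45.3 -88.7
scene knob [312.8 206.3] 69.5 tray mm 42.9 91.5
knob [197.5 181. ] [8. 7.] tray mm 38.4 90.9
t 27.68 tray xy mm 14.8 -87.8 z 51.5 F -0.2 0.8 -1.1
```

Pushing the right knob now, to verify that end and bed it too.

Emit:
send_rows:
  deltas:
    - {"hand": 0,"travel": [-0.03,0,0],"rotation": [0,0,0]}
    - {"hand": 0,"travel": [-0.05,0,0],"rotation": [0,0,0]}
    - {"hand": 0,"travel": [-0.06,0,0],"rotation": [0,0,0]}
    - {"hand": 0,"travel": [-0.065,0,0],"rotation": [0,0,0]}
    - {"hand": 0,"travel": [-0.065,0,0],"rotation": [0,0,0]}

```text
time_s: 28.1
ee_pos: [0.5519, -0.078, 0.0513]
tool_rot: [0.069, 0.998, -0.0, 0.0]
force: [-0.6, 0.0, 0.8]
gripper_width: 0.002
grasp_force: 0.0
```

Emit:
send_rows:
  deltas:
    - {"hand": 0,"travel": [-0.008,0,0],"rotation": [0,0,0]}
    - {"hand": 0,"travel": [-0.016,0,0],"rotation": [0,0,0]}
    - {"hand": 0,"travel": [-0.016,0,0],"rotation": [0,0,0]}

```text
time_s: 28.35
ee_pos: [0.553, -0.0784, 0.0512]
tool_rot: [0.07, 0.998, 0.0, -0.001]
force: [-1.9, 0.5, 0.6]
gripper_width: 0.005
grasp_force: 0.6
```

Emit:
send_rows:
  deltas:
    - {"hand": 0,"travel": [-0.008,0,0],"rotation": [0,0,0]}
    - {"hand": 0,"travel": [-0.008,0,0],"rotation": [0,0,0]}
    - {"hand": 0,"travel": [-0.008,0,0],"rotation": [0,0,0]}

```text
time_s: 28.6
ee_pos: [0.5531, -0.0784, 0.0511]
tool_rot: [0.07, 0.998, 0.0, -0.001]
force: [-5.1, 0.9, 2.5]
gripper_width: -0.0
grasp_force: 2.3
```

```bash
python3 - <<'E'
from st import *
st(); sk(); knobs(); st()
E
```

```text
t 28.6 tray xy mm 23.4 -88.8 z 51.1 F -5.2 0.2 2.5
scene knob [238.4 216.3] 70.5 tray mm 44.9 -88.7
scene knob [312.8 206.4] 69.5 tray mm 43.3 91.4
knob [197.5 181. ] [8. 7.] tray mm 38.4 90.9
t 28.7 tray xy mm 23.4 -88.8 z 51.0 F -5.1 -0.2 4.7
```

Both ends are hard against the buffer. I'll do a firm hold here as well, then retreat.

Emit:
send_rows:
  deltas:
    - {"hand": 0,"travel": [-0.008,0,0],"rotation": [0,0,0]}
    - {"hand": 0,"travel": [-0.016,0,0],"rotation": [0,0,0]}
    - {"hand": 0,"travel": [-0.022,0,0],"rotation": [0,0,0]}
    - {"hand": 0,"travel": [-0.028,0,0],"rotation": [0,0,0]}
    - {"hand": 0,"travel": [-0.03,0,0],"rotation": [0,0,0]}
    - {"hand": 0,"travel": [-0.03,0,0],"rotation": [0,0,0]}
    - {"hand": 0,"travel": [-0.03,0,0],"rotation": [0,0,0]}
    - {"hand": 0,"travel": [-0.03,0,0],"rotation": [0,0,0]}
    - {"hand": 0,"travel": [-0.03,0,0],"rotation": [0,0,0]}
    - {"hand": 0,"travel": [-0.03,0,0],"rotation": [0,0,0]}
    - {"hand": 0,"travel": [-0.03,0,0],"rotation": [0,0,0]}
    - {"hand": 0,"travel": [-0.03,0,0],"rotation": [0,0,0]}

```text
time_s: 29.7
ee_pos: [0.5532, -0.0785, 0.0505]
tool_rot: [0.07, 0.998, 0.0, -0.005]
force: [-11.5, 1.5, 8.8]
gripper_width: -0.0
grasp_force: 5.9
```

Emit:
send_rows:
  deltas:
    - {"hand": 0,"travel": [0.04,0,0],"rotation": [0,0,0]}
    - {"hand": 0,"travel": [0.1,0,0],"rotation": [0,0,0]}
    - {"hand": 0,"travel": [0.2,0,0],"rotation": [0,0,0]}
    - {"hand": 0,"travel": [0.3,0,-0.3],"rotation": [0,0,0]}
    - {"hand": 0,"travel": [0.4,0,-0.6],"rotation": [0,0,0]}
    - {"hand": 0,"travel": [0.5,0,-0.9],"rotation": [0,0,0]}
    - {"hand": 0,"travel": [0.5,0,-0.9],"rotation": [0,0,0]}
    - {"hand": 0,"travel": [0.5,0,-0.9],"rotation": [0,0,0]}

```text
time_s: 30.37
ee_pos: [0.5016, -0.0717, 0.1627]
tool_rot: [0.07, 0.998, -0.001, 0.005]
force: [0.2, -0.6, -0.3]
gripper_width: -0.004
grasp_force: 0.0
```

```bash
python3 - <<'E'
from st import *
st(); sk(); knobs(); st()
f=grab('scene');g=f['img'][150:260,205:350]; cv2.imwrite('pics/s9.png',cv2.resize(g[:,:,::-1],None,fx=5,fy=5))
E
```

```text
t 30.37 tray xy mm -28.6 -89.1 z 162.7 F 0.3 -0.5 -0.3
scene knob [238.5 216.3] 69.5 tray mm 44.9 -88.6
scene knob [312.9 206.5] 67.0 tray mm 43.4 91.4
knob [197.8 180.8] [7.8 7.1] tray mm 39.0 90.3
t 30.47 tray xy mm -31.1 -88.8 z 159.3 F -0.1 -0.7 -1.0
```

View pics/s9.png

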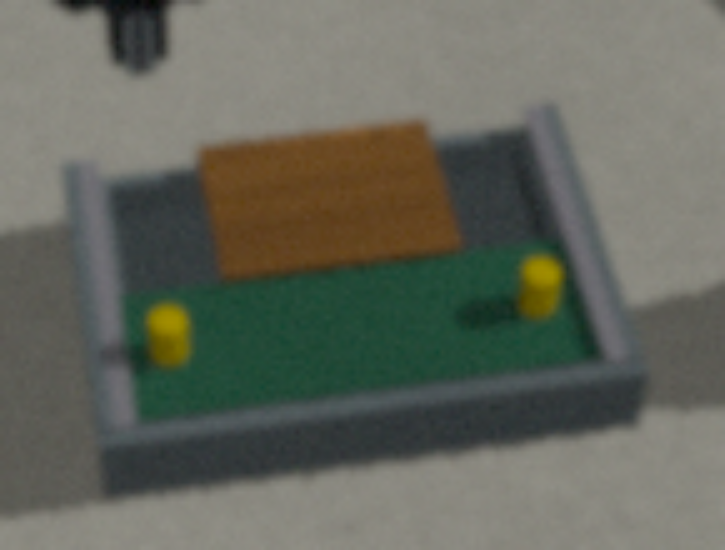

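The crop shows the cover shut along its whole front edge, both knobs level with the buffer at (168,335) and (540,287), and the gripper clear. Handing in.

```bash
python3 -c "
from station import robot
print(robot.job_done())"
```

```text
the job is handed in; nothing more can be done
None
```

The job is handed in (no verdict came back): the small orange fob is in the tray, the cover is shut against the buffer at both ends and bedded with pushes of about 15 N, and the padlock, door stop and jar were never approached.

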